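# Hold a soil sample over the counter's open window

### The job

In this field lab a soil sample is measured without contact: first slide the aluminium shutter of the white radiation counter fully open, until you feel it reach its stop. Then pick up the blue-lidded sample box, carry it across above the tops of the rack's tubes without knocking the rack, bottle or beaker about, and hold it upright about 15 mm above the counter's orange window, centred on it and with its long side along the window's long side. The box must never touch the counter; finish while still holding it there, steady, and do not set it down or let go.

Things in the scene. Friction and masses are not known exactly. Their poses are not given: they have to be found in the camera images.
- counter: Radiation counter, a white box fixed to the bench, 170 (x) by 220 (y) by 60 mm high with a blue band round its foot; origin under its centre, z up. Two rails on its top, along its y, guide the shutter; they stand 6 mm high and their outer faces are 40 mm either side of the middle line. A small screen and four keys lie along its +x edge. It stands either left or right of the tube rack, the sample box on the other side.
- window (a point): Middle of the counter's orange window, 46 mm (x) by 72 mm (y), level with the counter's top 60 mm above the bench, 50 mm towards the counter's -y from its centre; axes as the counter's. The film is delicate. Mostly or wholly hidden by the shutter at first.
- shutter (a joint): Slide of the shutter along the counter's +y, in m: 0 covers the window, 0.085 is the stop, fully open. Starts anywhere from 0 to 0.03. It stays where it is left; moving it takes about 3 N.
- shutter_knob (a point): Centre of the shutter's black knob, a square post 16 by 16 mm and 30 mm tall (this point is half-way up, so its top is 15 mm higher and the shutter plate 15 mm lower, about 80 mm above the bench); it moves with the shutter, an aluminium plate 62 mm (x) by 86 mm (y), 4 mm thick, with the knob in its middle. Axes as the counter's. Push it, or pinch it from above, and slide it along the counter's +y.
- sample_box_center (a point): Centre (half-way up) of the loose sample box: rectangular, white with a brown band and a blue lid, 44 mm (x) by 70 mm (y) by 80 mm tall, lid fixed on, 0.25 to 0.5 kg. It stands on the bench; its underside is 40 mm below this point. Grasp it across its 44 mm side. At 15 mm over the window this point is 55 mm above the window.
- sample_box: The same sample box; origin at the centre of its underside, axes as above.
- tube_rack_center (a point): Blue tube rack, loose, 240 (x) by 70 mm (y), with capped tubes reaching 120 mm above the bench; this point is on its middle line, 60 mm above the bench. It stands between the counter and the sample box. Leave it in place.
- reagent_bottle_center (a point): Clear reagent bottle with a blue cap, loose, 68 mm across, 145 mm tall; point half-way up. Beyond the far end of the rack. Leave it in place.
- beaker_center (a point): Glass beaker, loose, 68 mm across the rim, 90 mm tall; point half-way up. Beyond the far end of the rack. Leave it in place.
Things that resemble listed ones, but are neither listed nor needed, are in the scene too. Of the things that look like the sample_box, take the one that is farthest from the robot's base at the start.

How it is judged:
By the outcome, as a careful person would: the job done as asked, in the order asked, and still so for the second after the job is handed in, while the arm keeps its last pose, push and grip.
It also fails if it takes over 64 s, if anything falls off the work surface, if the arm or the gripper's body presses on something with over 40 N, if the wrist force passes 120 N, or if a joint passes its speed limit or range.

### The arm

A 7-joint arm with a two-finger parallel gripper is mounted at the origin on the work surface. World frame = base frame: x ahead of the robot, y to its left, z up, the work surface at z = 0. Lengths are in mm, angles in rad, forces in N, time in s.
With the tool pointing down it reaches from about 400 to 875 mm from the base axis. Payload 4.4 kg.
Tool frame: the origin (TCP) lies at the very end of the fingers, on their centre line; the grasp point (between the pads) lies 19 mm behind it; z points along the fingers, y is the direction in which the jaws open and shut (so a half turn about z gives the same grasp; the last joint's range is limited). The gripper opens to 85 mm and grips with 20 to 120 N. Pads are 22 mm wide; open, the fingers measure 114 mm over their backs; the gripper's body (76 mm by 85 mm) begins 54 mm behind the grasp point. The pads swing forward as they close: fully open they stand 13 mm farther back than shut.
Start: joints at [-1.335, 0.628, 0.038, 1.517, -0.027, 0.996, -0.02], TCP at [193.181, 620.644, 231.313] pointing down, gripper open.
Joint ranges: [-3.06, 3.06], [-0.37, 2.12], [-1.25, 1.32], [0.18, 2.47], [-1.1, 4.24], [0.23, 1.98], [-2.94, 2.94]. Speed limits (rad/s): [2.57, 2.57, 3.14, 3.14, 3.14, 3.14, 3.14].

### API

Orientations are given as [roll, pitch, yaw] about the fixed x, y, z axes, in that order (R = Rz(yaw) Ry(pitch) Rx(roll)).
In Python, from cell import ctrl gives the robot as it stands. The module is installed in compiled form; this text tells all that it offers.
- The arm moves only by the shell command python3 -m jog 'ROWS'. ROWS is text: rows parted by semicolons, each of 7 numbers parted by spaces: the shift along the tool's x, y, z in mm, then the turn, a rotation vector about the tool's x, y, z in degrees, then the opening, from -1 (shut) to 1 (fully open). In form: x y z wx wy wz claw; .... A call has 1 to 8 rows; each row is the pose to reach, as a shift and turn from the pose commanded when the call began, along the tool's axes at that moment; what a row does not reach only later rows make up. A row lasts 1/8 s, in which the tool goes at most 62.5 mm and 10.7 degrees, less where a joint would pass 70% of its speed; a pose out of reach is approached as far as the arm can. A call with a gripper value outside its range is refused whole. The fingers move at their own pace and stop on an object; the grip force is fixed at half the most. Time passes only in rows, so rows that repeat a pose let the fingers close. It gives the time, the measured TCP pose, the force and the opening at its end, in the units of the state.
- ctrl.read_state(): the state, without advancing time (a new reading comes with each control period).
- ctrl.get_image(name): name is "scene" or "top" or "wrist"; returns a dict with "image" (384x512x3 uint8, red, green, blue), "z_map" (384x512 float32, mm along the optical axis (not along the pixel's ray), 0 where there is no reading), "vertical_fov" (degrees; the focal length in pixels is half the picture's height over the tangent of half this angle, whatever the lens; pixels are square), "cx", "cy" (the principal point, pixels), "extrinsics" (4x4, takes a point from world to camera coordinates); the wrist camera has in their place "hand_eye" (4x4, takes a point from camera to tool coordinates, whose origin is the TCP and whose axes are the flange's). Camera axes: x right, y down, z forward; pixel columns grow to the right and rows downward; lengths in mm; the calibration is good to about 2 mm. A picture is of the moment at which its call begins: read the wrist's pose just before it.
- ctrl.finish_job(): hands the job in, once; it reports no verdict.
The state is a dict: "clock": time; "qpos": joint angles; "qd": joint speeds; "tau": joint torques, N m; "eef_pos": TCP position; "tool_rot": TCP orientation; "force": force on the tool from outside, world axes, zero at the start; "torque": the same for the moment, N m; "width": finger opening in mm.
Only numpy, scipy, OpenCV 4.12 (cv2) and the standard library are available. Lean on these libraries where they do the work, as an engineer would, in place of code of your own. Each camera call takes 0.05 s, during which the arm holds its last target.

## Working session

There is one attempt and no reset: what is moved stays moved. The work goes in short steps, Python scripts to look and compute and a shell command to move; the robot and the scene stay as the last step left them, time stands still between calls to the robot, and variables do not carry over. Pictures are saved under pics/ and viewed, and the job is handed in when it is done.

```bash
mkdir -p pics; ls
python3 - <<'E'
from cell import ctrl
import cv2,numpy as np
s=ctrl.read_state();print({k:np.round(v,3).tolist() for k,v in s.items()})
for n in("scene","top"):
    d=ctrl.get_image(n);np.savez('/tmp/%s0.npz'%n,**d)
    cv2.imwrite('pics/%s0.png'%n,d['image'][:,:,::-1]);print(n,d['vertical_fov'],d['cx'],d['cy'],np.round(d['extrinsics'],3).tolist())
E
```

```text
pics
{'clock': 0.0, 'qpos': [-1.335, 0.629, 0.038, 1.518, -0.027, 0.996, -0.02], 'qd': [-0.0, 0.0, -0.001, 0.0, -0.001, -0.0, -0.0], 'tau': [-0.001, -56.341, 1.227, -19.344, 0.011, 0.011, -0.0], 'eef_pos': [193.004, 620.039, 230.384], 'tool_rot': [-3.14, 0.0, 2.84], 'force': [0.686, 0.607, -0.474], 'torque': [-0.039, 0.03, -0.0], 'width': 85.544}
scene 49.17553336110474 252.7740833618904 196.40078931483978 [[-0.607, 0.795, -0.006, 387.901], [0.695, 0.527, -0.489, -390.395], [-0.385, -0.301, -0.872, 1332.72], [0.0, 0.0, 0.0, 1.0]]
top 51.25116701928975 255.47615396242182 197.3815397850805 [[0.048, -0.999, -0.005, -55.626], [-0.979, -0.046, -0.2, 617.653], [0.2, 0.015, -0.98, 1045.32], [0.0, 0.0, 0.0, 1.0]]
```

View pics/scene0.png

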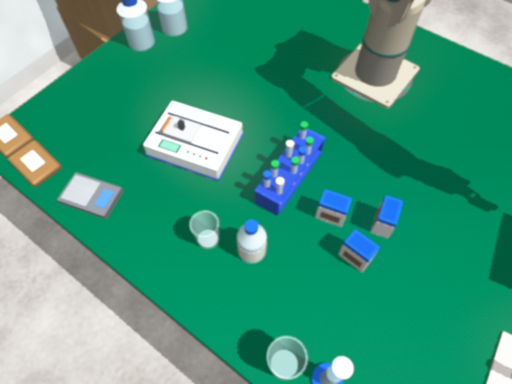

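View pics/top0.png

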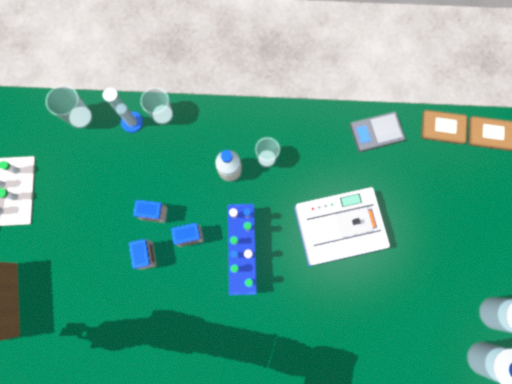

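The scene view shows the counter at (193,139), the rack at (290,170) and three blue-lidded boxes at (333,207), (387,216) and (358,250). In the top view the boxes are at (150,210), (186,235) and (141,254), and the counter's knob is at about (357,221). Next I'll deproject all of these.

```bash
cat > h.py <<'E'
import numpy as np,cv2
def cloud(d,E=None):
    z=d['z_map'].astype(float);f=192/np.tan(np.radians(float(d['vertical_fov'])/2))
    v,u=np.mgrid[0:384,0:512]
    P=np.stack([(u-d['cx'])*z/f,(v-d['cy'])*z/f,z],-1)
    T=np.linalg.inv(d['extrinsics']) if E is None else E
    W=P@T[:3,:3].T+T[:3,3];W[z==0]=np.nan
    return W
def rect(p):
    (c,s,a)=cv2.minAreaRect(p.astype(np.float32)); return np.round(c,1),np.round(s,1),round(a,1)
E
python3 - <<'E'
from h import *
for n in("top","scene"):
    d=np.load('/tmp/%s0.npz'%n);W=cloud(d);im=d['image'].astype(int)
    r,g,b=im[...,0],im[...,1],im[...,2]
    print(n,'bench z',np.nanmedian(W[(g>r+60)&(g>b+30)][:,2]))
    blue=((b>r+60)&(b>g+40)&(W[...,2]>60)&(W[...,2]<100)).astype(np.uint8)
    k,l,st,c=cv2.connectedComponentsWithStats(blue)
    for i in range(1,k):
        if st[i,4]>80:
            p=W[l==i]; z=np.median(p[:,2]); q=p[abs(p[:,2]-z)<5]; print('blue',c[i].round(),st[i,4],'z',z.round(1),rect(q[:,:2]),'R',np.hypot(*np.median(q[:,:2],0)).round())
    wh=((W[...,2]>50)&(W[...,2]<72)&(im.min(-1)>150)).astype(np.uint8)
    k,l,st,c=cv2.connectedComponentsWithStats(wh)
    for i in range(1,k):
        if st[i,4]>500: p=W[l==i];print('white',c[i].round(),st[i],np.median(p[:,2]),rect(p[:,:2]))
    if n=='top':
        cv2.imwrite('pics/c1.png',cv2.resize(d['image'][170:280,285:400,::-1],None,fx=5,fy=5,interpolation=2))
        cv2.imwrite('pics/c2.png',cv2.resize(d['image'][180:300,110:270,::-1],None,fx=4.5,fy=4.5,interpolation=2))
    # tall
E
```

```text
top bench z 0.20444186821828225
blue [147. 209.] 439 z 80.4 (array([570.5, 265.9]), array([70.1, 44.3]), 86.0) R 629.0
blue [241. 251.] 1935 z 68.3 (array([477.8,   5. ]), array([239.9,  70.2]), 4.5) R 472.0
blue [185. 234.] 457 z 80.4 (array([509.6, 157.2]), array([44.1, 70.6]), 14.7) R 532.0
blue [139. 254.] 471 z 80.4 (array([450.3, 275.3]), array([70.1, 45.2]), 14.6) R 527.0
white [341. 226.] [ 296  188   93   77 4838] 60.84191997268351 (array([ 554.6, -266.6]), array([170. , 219.9]), 15.4)
scene bench z -0.9766729131821421
blue [289. 167.] 1534 z 67.1 (array([481.5,   3. ]), array([242.7,  71.5]), 4.3) R 501.0
blue [335. 202.] 509 z 79.1 (array([513.8, 155.7]), array([45.7, 69.9]), 16.3) R 539.0
blue [390. 211.] 521 z 79.3 (array([454.7, 273.8]), array([72.5, 44.1]), 15.1) R 533.0
blue [361. 245.] 593 z 79.3 (array([574.5, 264.7]), array([69.9, 46.1]), 86.4) R 635.0
white [194. 136.] [ 143  101   99   71 3801] 59.476119378503654 (array([ 558.7, -268.9]), array([173.7, 221.8]), 15.6)
```

```bash
python3 -c "
import cv2
im=cv2.imread('pics/scene0.png');cv2.imwrite('pics/c3.png',cv2.resize(im[170:285,240:420],None,fx=4.3,fy=4.3,interpolation=2))"
```

```text
(no output)
```

View pics/c1.png

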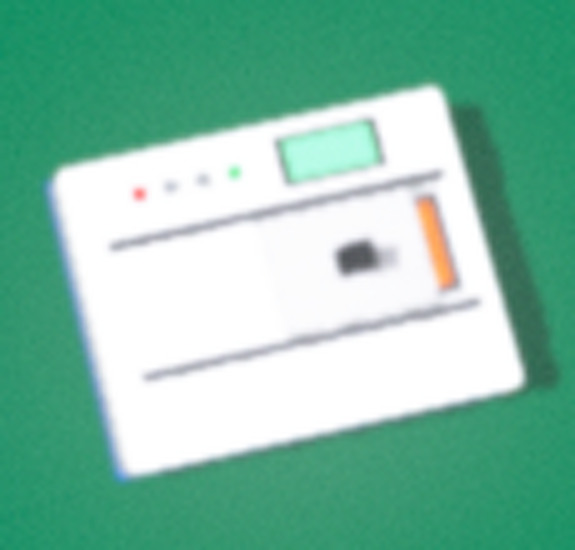

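View pics/c2.png

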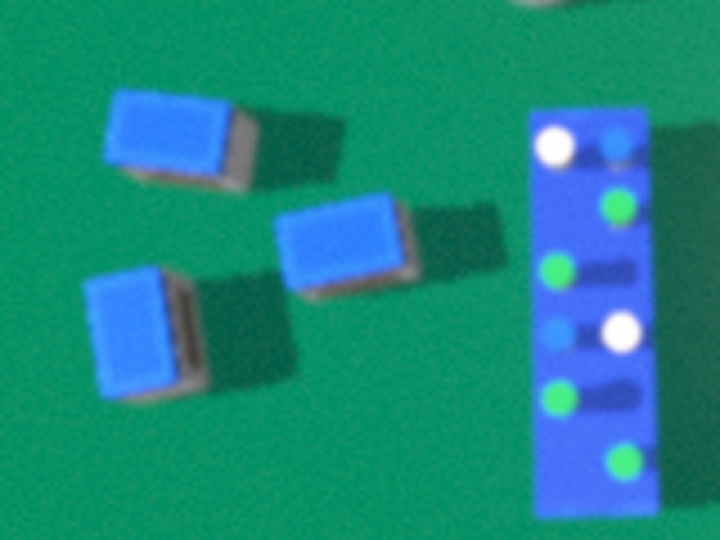

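View pics/c3.png

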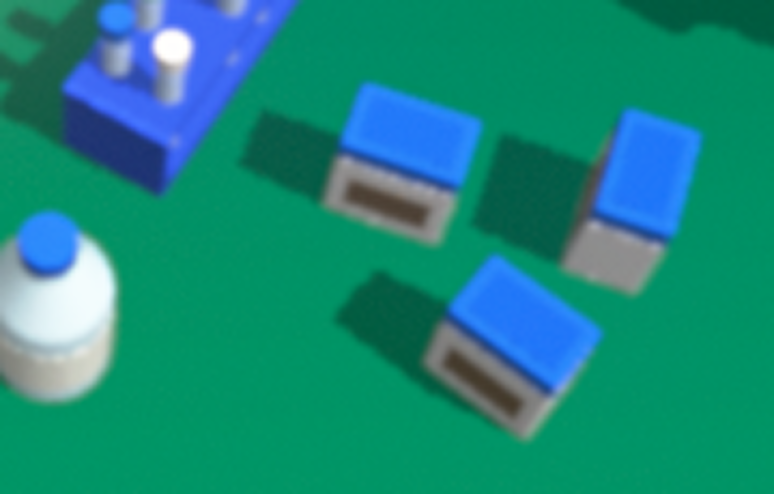

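Candidates for the sample box, by scene pixel and distance R from the base:
- (335,202): R≈535
- (390,211): R≈530
- (361,245), which is (147,209) in the top view: R≈632

All three have the same 70x44 lid at z 80, so I take the one at (361,245), the farthest. The close crop confirms its blue lid and brown band. The counter's yaw is about 15.4°, with its screen on the +x side and the orange window showing at its -y end. Next I'll measure the knob and plan the first move.

```bash
cat >> h.py <<'E'
def plan(tg,S=None):
    from cell import ctrl
    from scipy.spatial.transform import Rotation as R
    s=ctrl.read_state();p=np.array(s['eef_pos']);R0=R.from_euler('xyz',s['tool_rot'])
    print('t',round(s['clock'],2),'pos',np.round(p,1),'rot',np.round(np.degrees(s['tool_rot']),2),'F',np.round(s['force'],1),'w',round(s['width'],1))
    for x,y,z,yaw in tg:
        Rt=R.from_euler('xyz',[180,0,yaw],degrees=True)
        print('row',np.round(R0.inv().apply(np.array([x,y,z])-p),1),np.round((R0.inv()*Rt).as_rotvec(degrees=True),1))
E
python3 - <<'E'
from h import *
from cell import ctrl
for n in("top","scene"):
    d=np.load('/tmp/%s0.npz'%n);W=cloud(d);im=d['image'].astype(int)
    m=(W[...,2]>84)&(im.max(-1)<110)&(abs(W[...,0]-557)<110)&(abs(W[...,1]+267)<110)
    p=W[m];print(n,len(p),np.round(np.median(p,0),1),np.round(p.min(0),1),np.round(p.max(0),1))
    # tall things max z
    for nm,c in(('rack',(480,4)),):
        q=(abs(W[...,0]-c[0])<130)&(abs(W[...,1]-c[1])<45);print(nm,np.nanpercentile(W[q][:,2],99.5))
d=ctrl.get_image("wrist");print(np.round(d['hand_eye'],3).tolist(),d['vertical_fov'])
plan([(450,60,260,105.4),(575,-310,260,105.4)])
E
```

```text
top 18 [ 561.3 -295.5   96.8] [ 556.5 -300.7   88.5] [ 567.3 -289.6   98.9]
rack 123.53437456085875
scene 27 [ 569.6 -296.1   92.3] [ 561.6 -302.7   84.3] [ 575.2 -290.7   96.4]
rack 121.25158624694758
[[-0.001, -0.95, -0.311, 81.228], [1.0, -0.001, 0.0, -0.98], [-0.0, -0.311, 0.95, -141.972], [0.0, 0.0, 0.0, 1.0]] 60.590010453162506
t 0.15 pos [193.  620.2 230.6] rot [-179.91    0.    162.71] F [-0.6  0.   0. ] w 85.7
row [-411.9 -458.5  -28.7] [-0.1  0.  57.3]
row [-641.2 -774.7  -28.2] [-0.1  0.  57.3]
```

```bash
python3 -m jog '-15 -17 -15 0 0 5 -1; -50 -55 -28 0 0 12 -1; -90 -100 -28 0 0 20 -1; -130 -145 -28 0 0 28 -1; -170 -190 -28 0 0 36 -1; -210 -235 -28 0 0 44 -1; -250 -280 -28 0 0 52 -1; -290 -325 -28 0 0 57 -1'
python3 -c "
from h import *
plan([(450,60,260,105.4),(575,-310,260,105.4)])"
```

```text
clock: 1.15
eef_pos: [374.0, 222.4, 259.4]
tool_rot: [3.141, -0.0, 1.842]
force: [0.6, 1.2, 0.2]
width: 0.1
t 1.15 pos [374.  222.4 259.4] rot [ 1.7997e+02 -1.0000e-02  1.0554e+02] F [0.6 1.2 0.2] w 0.1
row [-176.8   29.7   -0.6] [ 0.  -0.   0.1]
row [-566.8   51.    -0.7] [ 0.  -0.   0.1]
```

```bash
python3 -m jog '-55 10 0 0 0 0 -1; -110 20 0 0 0 0 -1; -165 29 0 0 0 0 -1; -220 35 0 0 0 0 -1; -275 40 0 0 0 0 -1; -330 43 0 0 0 0 -1; -385 46 0 0 0 0 -1; -440 48 0 0 0 0 -1'
python3 -m jog '-50 1 0 0 0 0 -1; -90 2 0 0 0 0 -1; -90 2 0 0 0 0 -1; -90 2 0 0 0 0 -1'
cat >> h.py <<'E'
def wrist(name):
    from cell import ctrl
    from scipy.spatial.transform import Rotation as R
    s=ctrl.read_state();d=ctrl.get_image('wrist')
    T=np.eye(4);T[:3,:3]=R.from_euler('xyz',s['tool_rot']).as_matrix();T[:3,3]=s['eef_pos']
    W=cloud(d,T@d['hand_eye']);cv2.imwrite('pics/%s.png'%name,d['image'][:,:,::-1])
    return d['image'].astype(int),W
E
python3 - <<'E'
from h import *
im,W=wrist('w1');np.savez('/tmp/w1.npz',im=im,W=W)
plan([])
E
```

```text
clock: 2.15
eef_pos: [539.2, -187.9, 259.1]
tool_rot: [-3.142, -0.0, 1.845]
force: [0.8, -0.8, -0.1]
width: -0.1
clock: 2.65
eef_pos: [564.8, -271.6, 258.7]
tool_rot: [-3.141, -0.002, 1.845]
force: [-0.6, 1.5, -0.5]
width: -0.2
t 2.7 pos [ 565.  -271.   258.9] rot [-1.7998e+02 -1.0000e-01  1.0578e+02] F [ 0.4 -0.5 -0.7] w 0.1
```

View pics/w1.png

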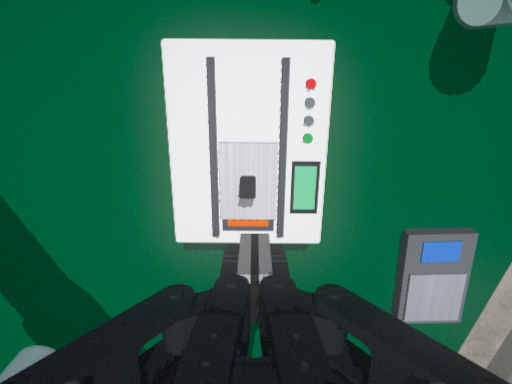

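The wrist view shows the whole counter, with the knob at (248,187), the plate from (218,142) to (278,220) and an orange strip at (248,224). I'll measure these.

Run:
```python
from h import *
d=np.load('/tmp/w1.npz');im,W=d['im'],d['W'];z=W[...,2]
v,u=np.mgrid[0:384,0:512]
print('bench',np.nanmedian(z[60:120,20:120]))
m=(z>50)&(z<75)&(v<250)&(u>150)&(u<345)
m2=m&(abs(z-60)<3);c=rect(W[m2][:,:2]);print('counter',c,np.median(z[m2]))
a=np.radians(15.4);ax=np.array([np.cos(a),np.sin(a)]);ay=np.array([-ax[1],ax[0]])
k=(z>82)&(abs(u-248)<25)&(abs(v-187)<20);p=W[k];print('knob',len(p),p.min(0),p.max(0),np.median(p,0)); 
t=p[p[:,2]>np.nanpercentile(p[:,2],90)-3];q=t[:,:2]-c[0];print('knob local x',(q@ax).min(),(q@ax).max(),'y',(q@ay).min(),(q@ay).max())
o=(im[...,0]>180)&(im[...,2]<80)&(im[...,1]<140)&(abs(v-224)<8)&m;p=W[o];q=p[:,:2]-c[0];print('orange x',(q@ax).min(),(q@ax).max(),'y',(q@ay).min(),(q@ay).max(),p[:,2].mean())
pl=W[150:175,225:270];print('plate z',np.nanmedian(pl[...,2]))
# orientation via rails
r=(im.max(-1)<110)&m&(v<235)&(v>60)&(abs(u-250)<45)&(abs(u-248)>25)
for s in(r&(u<248),r&(u>248)):
    l=cv2.fitLine(W[s][:,:2].astype(np.float32),2,0,.01,.01).ravel();print('rail',l,np.degrees(np.arctan2(l[1],l[0])),((l[2:]-c[0])@ax))
```

```text
bench -0.29576397199500093
counter (array([ 554.9, -268.4]), array([169. , 218.9]), 15.3) 59.50407923298445
knob 290 [ 554.32550356 -308.74828732   82.42779323] [ 572.58979427 -290.48269901   96.61807859] [ 563.10332666 -297.82228595   94.55952132]
knob local x -8.148125547969219 7.735748465423815 y -39.99435594119031 -24.290532661915005
orange x -22.691661839322318 21.63947174150865 y -85.22822970557502 -77.68203733861975 60.09124719117167
plate z 64.98345917132355
rail [ 1.5976591e-01 -9.8715490e-01  5.4248059e+02 -3.6000235e+02] -80.80669 -36.29905969320758
rail [ 2.5664467e-01 -9.6650583e-01  6.0605121e+02 -3.0334103e+02] -75.12894 40.03583971920611
```

```bash
python3 -c "
from h import *
plan([(572.1,-331.1,130,105.3),(572.1,-331.1,76,105.3)])"
```

```text
t 2.7 pos [ 565.  -271.   258.9] rot [-1.7998e+02 -1.0000e-01  1.0578e+02] F [ 0.4 -0.5 -0.7] w 0.1
row [-60.   -9.5 128.8] [-0.  -0.1  0.5]
row [-60.1  -9.4 182.8] [-0.  -0.1  0.5]
```

```bash
python3 -m jog '-40 -6 15 0 0 0 -1; -60 -9 50 0 0 0 -1; -60 -9 90 0 0 0.5 -1; -60 -9 125 0 0 0.5 -1; -60 -9 150 0 0 0.5 -1; -60 -9 165 0 0 0.5 -1; -60 -9 165 0 0 0.5 -1; -60 -9 165 0 0 0.5 -1'
python3 - <<'E'
from h import *
im,W=wrist('w2')
plan([(572.1,-331.1,76,105.3)])
E
```

```text
clock: 3.7
eef_pos: [573.4, -332.9, 95.5]
tool_rot: [3.14, 0.001, 1.837]
force: [-0.5, -0.1, 0.1]
width: -0.2
t 3.75 pos [ 573.5 -333.1   95.7] rot [1.7991e+02 9.0000e-02 1.0522e+02] F [0.5 0.5 0.2] w -0.1
row [ 2.3 -0.8 19.7] [ 0.1  0.1 -0.1]
```

View pics/w2.png

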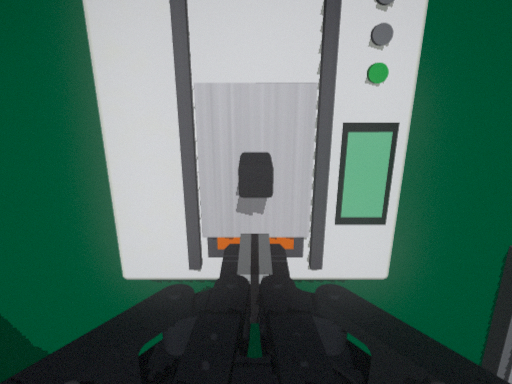

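The closed fingertips at (255,240) line up with the knob at (256,175), over the plate's near edge. I'll go down 20 mm and push.

```bash
python3 -m jog '1 -1 10 0 0 0 -1; 2 -1 20 0 0 0 -1; 2 -1 20 0 0 0 -1; 8 -1 20 0 0 0 -1; 16 -1 20 0 0 0 -1; 24 -1 20 0 0 0 -1; 32 -1 20 0 0 0 -1; 40 -1 20 0 0 0 -1'
python3 -c "
from h import *
plan([(554.9,-268.4,76,105.3)])"
```

```text
clock: 4.75
eef_pos: [561.2, -294.3, 74.5]
tool_rot: [3.141, 0.001, 1.836]
force: [0.8, -3.8, -1.2]
width: -0.1
t 4.75 pos [ 561.2 -294.3   74.5] rot [1.7999e+02 5.0000e-02 1.0520e+02] F [ 0.8 -3.8 -1.2] w -0.1
row [26.7  0.7 -1.5] [ 0.   0.1 -0.1]
```

```bash
python3 -m jog '7 0 -1 0 0 0 -1; 14 0 -1 0 0 0 -1; 21 0 -1 0 0 0 -1; 28 0 -1 0 0 0 -1; 33 0 -1 0 0 0 -1; 36 0 -1 0 0 0 -1; 38 0 -1 0 0 0 -1; 39 0 -1 0 0 0 -1'
python3 -c "
from h import *
plan([(554.9,-268.4,76,105.3)])"
```

```text
clock: 5.75
eef_pos: [551.0, -256.8, 75.4]
tool_rot: [3.142, 0.0, 1.836]
force: [0.8, -2.0, 0.3]
width: 0.1
t 5.75 pos [ 551.  -256.8   75.4] rot [1.800e+02 1.000e-02 1.052e+02] F [ 0.8 -2.   0.3] w 0.1
row [-12.2   0.8  -0.6] [ 0.   0.  -0.1]
```

```bash
python3 -m jog '1 0 0 0 0 0 -1; 2 0 0 0 0 0 -1; 3 0 0 0 0 0 -1; 4 0 0 0 0 0 -1'; python3 -m jog '1 0 0 0 0 0 -1; 2 0 0 0 0 0 -1'; python3 -m jog '1 0 0 0 0 0 -1; 2 0 0 0 0 0 -1'
```

```text
clock: 6.25
eef_pos: [550.0, -253.1, 75.4]
tool_rot: [3.142, 0.0, 1.836]
force: [-0.4, -3.9, -0.0]
width: -0.1
clock: 6.5
eef_pos: [550.0, -253.1, 75.4]
tool_rot: [3.141, 0.004, 1.835]
force: [1.4, -7.3, -1.8]
width: -0.4
clock: 6.75
eef_pos: [549.9, -253.1, 75.5]
tool_rot: [3.14, 0.007, 1.835]
force: [1.9, -11.0, -3.6]
width: -0.0
```

The position has stalled while the force climbed 3.9 → 7.3 → 11 N, so the shutter is at its stop. I'll back off, rise and check.

```bash
python3 -m jog '-6 0 0 0 0 0 -1; -14 0 0 0 0 0 -1; -14 0 -40 0 0 0 -1; -20 0 -90 0 0 0 -1; -30 0 -140 0 0 0 -1; -30 0 -180 0 0 0 -1; -30 0 -185 0 0 0 1; -30 0 -185 0 0 0 1'
python3 - <<'E'
from h import *
im,W=wrist('w3');np.savez('/tmp/w3.npz',im=im,W=W)
plan([])
E
```

```text
clock: 7.75
eef_pos: [556.5, -277.1, 259.8]
tool_rot: [-3.141, -0.002, 1.837]
force: [-0.4, -0.1, -0.8]
width: 36.0
t 7.8 pos [ 556.1 -276.9  258.9] rot [-1.7990e+02 -1.5000e-01  1.0524e+02] F [-0.2  0.3 -0.5] w 43.1
```

View pics/w3.png

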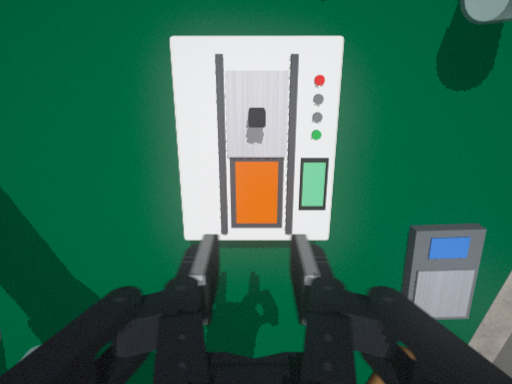

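The window is fully exposed, with the orange centred at (257,192), and the shutter is against the far end with its knob at (257,117). I'll measure the window here and then plan the way to the box.

Run:
```python
from h import *
d=np.load('/tmp/w3.npz');im,W=d['im'],d['W'];z=W[...,2]
v,u=np.mgrid[0:384,0:512]
o=(im[...,0]>150)&(im[...,2]<80)&(im[...,1]<140)&(v<235)&(v>150)&(abs(u-257)<40)
print('orange',rect(W[o][:,:2]),np.median(W[o],0))
m=(abs(z-60)<3)&(v<245)&(u>150)&(u<350);print('counter',rect(W[m][:,:2]))
k=(z>90)&(z<100)&(abs(u-257)<20)&(abs(v-117)<20);print('knob',rect(W[k][:,:2]))
plan([(510,0,300,86),(574,262,300,86)])
```

```text
orange (array([ 567.7, -317. ]), array([45.9, 71.9]), 15.0) [nan nan nan]
counter (array([ 554.6, -268.2]), array([169.1, 218.2]), 15.2)
knob (array([ 545.6, -234.6]), array([14.9, 15.5]), 15.4)
t 7.8 pos [ 556.1 -276.9  258.9] rot [-1.7990e+02 -1.5000e-01  1.0524e+02] F [-0.2  0.3 -0.5] w 43.1
row [279.4  28.2 -40.4] [-0.1 -0.1 19.2]
row [515.3 158.9 -40. ] [-0.1 -0.1 19.2]
```

```bash
python3 -m jog '20 2 -20 0 0 2 1; 60 6 -40 0 0 5 1; 115 12 -40 0 0 8 1; 170 17 -40 0 0 12 1; 225 23 -40 0 0 16 1; 280 35 -40 0 0 19 1; 330 60 -40 0 0 19 1; 380 87 -40 0 0 19 1'
python3 -c "
from h import *
plan([(573,255,260,86)])"
```

```text
clock: 8.8
eef_pos: [539.9, 113.6, 298.8]
tool_rot: [-3.139, 0.001, 1.505]
force: [1.8, -0.4, 0.1]
width: 85.7
t 8.8 pos [539.9 113.6 298.8] rot [-1.7982e+02  5.0000e-02  8.6230e+01] F [ 1.8 -0.4  0.1] w 85.7
row [143.3  23.8  38.6] [-0.2  0.   0.2]
```

```bash
python3 -m jog '50 8 0 0 0 0 1; 90 16 20 0 0 0 1; 125 22 38 0 0 0 1; 135 23 38 0 0 0 1; 135 23 38 0 0 0 1; 135 23 38 0 0 0 1'
python3 - <<'E'
from h import *
im,W=wrist('w4');z=W[...,2];r,g,b=im[...,0],im[...,1],im[...,2]
bl=((b>r+50)&(b>g+30)&(z>70)&(z<90)).astype(np.uint8)
k,l,st,c=cv2.connectedComponentsWithStats(bl)
for i in range(1,k):
    if st[i,4]>200: print(c[i].round(),rect(W[l==i][:,:2]),np.median(W[l==i][:,2]))
plan([(573,265.5,30,86)])
E
```

```text
clock: 9.55
eef_pos: [573.3, 242.4, 263.0]
tool_rot: [3.141, 0.001, 1.502]
force: [-0.4, 0.2, -0.2]
width: 85.3
[252. 135.] (array([571.2, 264.8]), array([70.1, 44. ]), 86.0) 79.77884568980699
[133. 135.] (array([451.2, 274.6]), array([70.1, 43.7]), 14.6) 79.89254128274632
[204. 236.] (array([510. , 156.2]), array([44.7, 70. ]), 15.4) 79.73490335193961
t 9.6 pos [573.3 242.6 263.2] rot [1.7995e+02 2.0000e-02 8.6050e+01] F [ 0.9 -0.5 -0.2] w 85.2
row [ 22.9  -2.1 233.1] [0.1 0.  0.1]
```

View pics/w4.png

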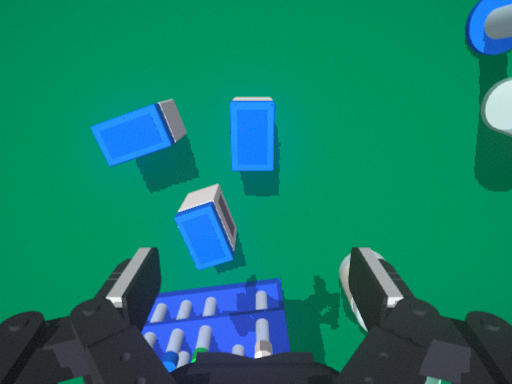

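The target box is at (252,135) in the wrist view, square to the jaws, with its nearest neighbours at (133,135) and (204,236), clear of the fingers' path. I'll descend in two calls.

```bash
python3 -m jog '15 -3 10 0 0 0 1; 22.5 -4 40 0 0 0 1; 22.5 -4 80 0 0 0 1; 22.5 -4 115 0 0 0 1; 22.5 -4 140 0 0 0 1; 22.5 -4 150 0 0 0 1; 22.5 -4 150 0 0 0 1; 22.5 -4 150 0 0 0 1'
python3 - <<'E'
from h import *
im,W=wrist('w5')
plan([(571.3,265.2,30,86)])
E
```

```text
clock: 10.6
eef_pos: [571.2, 267.8, 113.4]
tool_rot: [3.14, -0.001, 1.505]
force: [0.1, 0.7, 0.7]
width: 85.8
t 10.65 pos [571.2 267.8 113.5] rot [ 1.7989e+02 -7.0000e-02  8.6200e+01] F [-0.2 -0.2  0.9] w 85.3
row [-2.7  0.1 83.5] [ 0.1 -0.1  0.2]
```

View pics/w5.png

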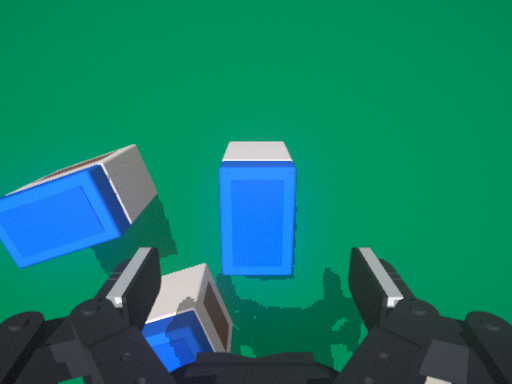

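The box is centred between the open fingers (box middle at u≈257, finger middle at u≈255), so I'll go down and grip.

```bash
python3 -m jog '-2.5 0 15 0 0 0 1; -2.5 0 40 0 0 0 1; -2.5 0 60 0 0 0 1; -2.5 0 75 0 0 0 1; -2.5 0 83 0 0 0 1; -2.5 0 83 0 0 0 1'; python3 -m jog '0 0 0 0 0 0 -1; 0 0 0 0 0 0 -1; 0 0 0 0 0 0 -1; 0 0 0 0 0 0 -1; 0 0 0 0 0 0 -1; 0 0 0 0 0 0 -1; 0 0 0 0 0 0 -1; 0 0 0 0 0 0 -1'
```

```text
clock: 11.4
eef_pos: [570.1, 264.8, 28.8]
tool_rot: [-3.141, 0.0, 1.504]
force: [0.6, -0.2, 0.4]
width: 85.5
clock: 12.4
eef_pos: [571.5, 265.2, 30.3]
tool_rot: [3.139, -0.001, 1.504]
force: [0.8, -0.1, 5.2]
width: 43.5
```

```bash
python3 -m jog '0 0 -8 0 0 0 -1; 0 0 -25 0 0 0 -1; 0 0 -55 0 0 0 -1; 0 0 -95 0 0 0 -1; 0 0 -135 0 0 0 -1; 0 0 -165 0 0 0 -1; 0 0 -175 0 0 0 -1; 0 0 -175 0 0 0 -1'
python3 - <<'E'
from h import *
from cell import ctrl
im,W=wrist('w6')
d=ctrl.get_image('scene');cv2.imwrite('pics/s2.png',d['image'][:,:,::-1])
plan([(460,20,205,95),(567.7,-317,205,105.1)])
E
```

```text
clock: 13.4
eef_pos: [569.9, 265.0, 204.5]
tool_rot: [-3.141, -0.0, 1.505]
force: [-0.9, 0.1, -3.7]
width: 43.5
t 13.5 pos [569.1 264.7 202.9] rot [-1.7985e+02  7.0000e-02  8.6210e+01] F [ 0.2 -0.  -3.5] w 43.3
row [-251.4  -92.7   -1.6] [-0.2  0.1 -8.8]
row [-580.5   37.    -1.5] [ -0.2   0.  -18.9]
```

View pics/w6.png

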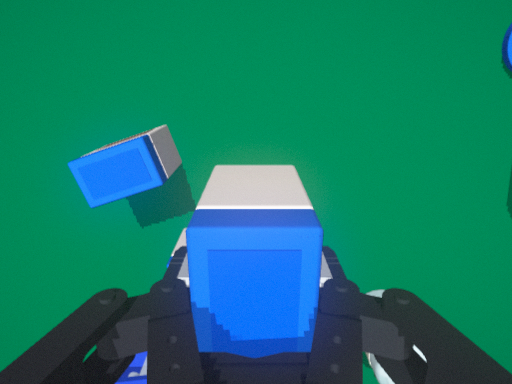

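View pics/s2.png

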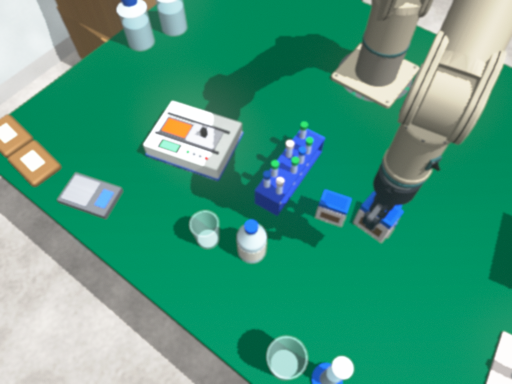

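The box is lifted upright with its lid at (255,290) between the fingers, and its underside is about 172 mm above the bench. I'll carry it across.

```bash
python3 -m jog '-10 -2 0 0 0 -1 -1; -35 -8 0 0 0 -3 -1; -70 -18 0 0 0 -5 -1; -110 -28 0 0 0 -7 -1; -150 -38 0 0 0 -9 -1; -190 -46 0 0 0 -11 -1; -230 -52 0 0 0 -13 -1; -270 -54 0 0 0 -15 -1'
python3 -c "
from h import *
plan([(567.7,-317,205,105.1)])"
```

```text
clock: 14.5
eef_pos: [497.0, -2.9, 203.8]
tool_rot: [-3.14, 0.0, 1.768]
force: [0.1, -1.0, -2.8]
width: 43.4
t 14.5 pos [497.   -2.9 203.8] rot [-1.7990e+02  1.0000e-02  1.0127e+02] F [ 0.1 -1.  -2.8] w 43.4
row [-321.9    7.9   -1.2] [-0.1  0.  -3.8]
```

```bash
python3 -m jog '-45 1 0 0 0 -1 -1; -90 2 0 0 0 -2 -1; -135 3 0 0 0 -3 -1; -180 5 0 0 0 -4 -1; -225 6 0 0 0 -4 -1; -265 7 0 0 0 -4 -1; -295 8 0 0 0 -4 -1; -310 8 0 0 0 -4 -1'
python3 -m jog '0 0 0 0 0 0 -1; 0 0 0 0 0 0 -1'
python3 -c "
from h import *
plan([(567.7,-317,205,105.1)])"
```

```text
clock: 15.5
eef_pos: [565.1, -305.9, 203.3]
tool_rot: [-3.14, -0.0, 1.834]
force: [-0.2, 0.3, -3.5]
width: 43.6
clock: 15.75
eef_pos: [566.4, -301.4, 203.9]
tool_rot: [-3.141, -0.002, 1.838]
force: [-0.2, -0.2, -2.9]
width: 43.4
t 15.75 pos [ 566.4 -301.4  203.9] rot [-1.7998e+02 -1.3000e-01  1.0530e+02] F [-0.2 -0.2 -2.9] w 43.4
row [-15.3  -2.9  -1.2] [-0.  -0.1  0.2]
```

```bash
python3 -m jog '-8 -1.5 0 0 0 0.2 -1; -15.3 -2.9 0 0 0 0.2 -1; -15.3 -2.9 0 0 0 0.2 -1; -15.3 -2.9 0 0 0 0.2 -1'
cat > m.py <<'E'
from h import *
from cell import ctrl
import sys
from scipy.spatial.transform import Rotation as R
s=ctrl.read_state()
im,W=wrist(sys.argv[1]);r,g,b=im[...,0],im[...,1],im[...,2];v,u=np.mgrid[0:384,0:512]
P=R.from_euler('xyz',s['tool_rot']).inv().apply((W-np.array(s['eef_pos'])).reshape(-1,3)).reshape(W.shape)
bl=(b>r+50)&(b>g+30)&(v>150)&(abs(u-256)<80)&(abs(W[...,2]-(s['eef_pos'][2]+50))<25)
top=bl&(abs(P[...,2]-np.nanmedian(P[...,2][bl]))<3)
print('lid tool x,y,z min',P[top].min(0),'max',P[top].max(0))
A=np.c_[P[top][:,:2],np.ones(top.sum())];print('lid tilt (x,y slopes)',np.linalg.lstsq(A,P[top][:,2],rcond=None)[0])
fr=(im.min(-1)>90)&(v>150)&(v<230)&(abs(u-256)<50);q=P[fr];q=q[(q[:,0]>25)&(q[:,0]<45)]
if len(q): print('front face x vs z slope',np.polyfit(q[:,2],q[:,0],1),'z range',q[:,2].min(),q[:,2].max())
for n in('scene','top'):
    d=ctrl.get_image(n);cv2.imwrite('pics/%s_%s.png'%(sys.argv[1],n),d['image'][:,:,::-1])
plan([(567.7,-317,205,105.1),(567.7,-317,105,105.1)])
E
python3 m.py w7
```

```text
clock: 16.25
eef_pos: [567.8, -318.8, 204.2]
tool_rot: [3.142, -0.0, 1.833]
force: [0.0, 1.0, -2.2]
width: 43.4
lid tool x,y,z min [-15.81868866 -23.63776477 -52.13814095] max [ 36.18732063  20.54196006 -46.30287195]
lid tilt (x,y slopes) [ 1.62532442e-02  2.67586464e-04 -4.95613258e+01]
front face x vs z slope [1.82361485e-03 3.53126883e+01] z range -32.23107821737339 30.05523247689623
t 16.4 pos [ 567.8 -318.6  204.2] rot [-1.8000e+02 -2.0000e-02  1.0503e+02] F [ 0.2  0.4 -2.9] w 43.4
row [ 1.6  0.3 -0.8] [-0.  -0.  -0.1]
row [ 1.6  0.3 99.2] [-0.  -0.  -0.1]
```

View pics/w7.png

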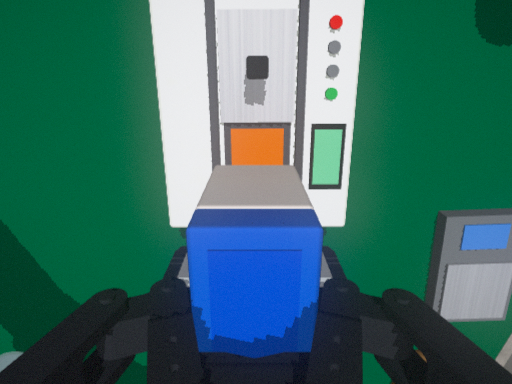

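View pics/w7_scene.png

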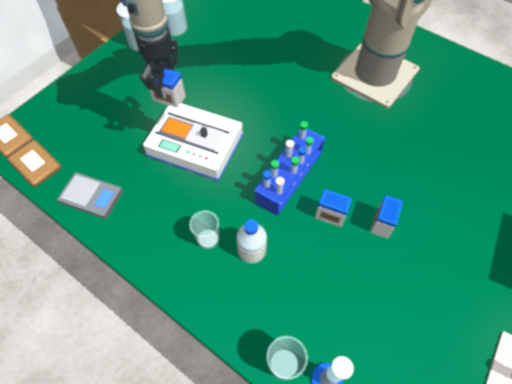

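The wrist view shows the box upright with its front face at (255,185), lined up behind the orange window at (257,150). The scene view shows rack, bottle and beaker where they were. I'll go part of the way down and cross-check with the fixed cameras.

```bash
python3 -m jog '1 0 15 0 0 0 -1; 1.5 0.3 35 0 0 0 -1; 1.5 0.3 55 0 0 0 -1; 1.5 0.3 65 0 0 0 -1; 1.5 0.3 69 0 0 0 -1; 1.5 0.3 69 0 0 0 -1; 1.5 0.3 69 0 0 0 -1; 1.5 0.3 69 0 0 0 -1'
cat > x.py <<'E'
from h import *
from cell import ctrl
s=ctrl.read_state();zt=s['eef_pos'][2]
a=np.radians(15.15);ax=np.array([np.cos(a),np.sin(a)]);ay=np.array([-ax[1],ax[0]])
for n in('scene','top'):
    d=ctrl.get_image(n);W=cloud(d);im=d['image'].astype(int);r,g,b=im[...,0],im[...,1],im[...,2];z=W[...,2]
    near=(abs(W[...,0]-566)<60)&(abs(W[...,1]+316)<70)
    o=near&(r>b+80)&(r>g+50)&(z<70);l=near&(b>r+60)&(b>g+40)&(abs(z-zt-49)<10)
    W0=cloud(np.load('/tmp/%s0.npz'%n));i0=np.load('/tmp/%s0.npz'%n)['image']
    m=(abs(W0[...,2]-60)<6)&(i0.min(-1)>150)&(abs(W0[...,0]-556)<130)&(abs(W0[...,1]+268)<130)
    c=rect(W0[m][:,:2])[0]
    win=c-50*ay
    if l.sum()>20:
        e=W[l][:,:2]-win;print(n,l.sum(),'lid z',np.median(W[l][:,2]).round(1),'local x',(e@ax).min().round(1),(e@ax).max().round(1),'y',(e@ay).min().round(1),(e@ay).max().round(1))
    cv2.imwrite('pics/x_%s_%d.png'%(n,s['clock']*100),cv2.resize(d['image'][:,:,::-1][(slice(50,200),slice(100,260)) if n=='scene' else (slice(150,290),slice(280,430))],None,fx=4,fy=4,interpolation=2))
print(s['clock'])
plan([(567.7,-317,105,105.1)])
E
python3 x.py; ls pics
```

```text
clock: 17.4
eef_pos: [568.1, -317.6, 135.9]
tool_rot: [3.141, 0.001, 1.833]
force: [-0.2, -0.9, -3.0]
width: 43.2
scene 230 lid z 184.4 local x -27.5 21.7 y -10.0 36.7
top 188 lid z 185.6 local x -23.6 21.7 y 8.6 34.8
17.4
t 17.5 pos [ 567.9 -317.5  135.7] rot [1.7997e+02 2.0000e-02 1.0501e+02] F [ 0.1  0.7 -2.8] w 43.4
row [ 0.6 -0.1 30.7] [ 0.   0.  -0.1]
c1.png
c2.png
c3.png
s2.png
scene0.png
top0.png
w1.png
w2.png
w3.png
w4.png
w5.png
w6.png
w7.png
w7_scene.png
w7_top.png
x_scene_1739.png
x_top_1739.png
```

All three cameras agree that the box is about 1 mm towards -x of the window and centred within ~1 mm along y. Its underside is at about 105 mm. I'll go down the last 30 mm with a 1 mm correction.

```bash
python3 -m jog '0 1 8 0 0 0 -1; 0 1 16 0 0 0 -1; 0 1 23 0 0 0 -1; 0 1 27 0 0 0 -1; 0 1 29 0 0 0 -1; 0 1 30 0 0 0 -1; 0 1 30 0 0 0 -1; 0 1 30 0 0 0 -1'
python3 m.py w8; python3 x.py; ls pics|grep x_
```

```text
clock: 18.5
eef_pos: [568.8, -317.3, 105.5]
tool_rot: [3.141, 0.0, 1.833]
force: [1.0, 0.7, -3.4]
width: 43.1
lid tool x,y,z min [-15.70714844 -23.61897715 -51.76938254] max [ 36.17836323  20.31261131 -46.30889951]
lid tilt (x,y slopes) [ 1.55876064e-02  4.04295832e-04 -4.95612675e+01]
front face x vs z slope [-4.36939292e-03  3.52506071e+01] z range -31.59092162370208 48.00219620329654
t 18.65 pos [ 568.8 -317.2  105.5] rot [1.7999e+02 1.0000e-02 1.0501e+02] F [-1.1  0.5 -2.1] w 43.1
row [  0.5  -0.9 -99.5] [ 0.   0.  -0.1]
row [ 0.5 -1.   0.5] [ 0.   0.  -0.1]
scene 216 lid z 153.6 local x -27.9 22.1 y -7.1 36.1
top 146 lid z 155.4 local x -17.0 23.5 y 10.1 35.3
18.65
t 18.75 pos [ 568.7 -317.2  105.4] rot [179.99   0.   105.01] F [-0.6  0.1 -2.3] w 43.4
row [ 0.5 -0.9  0.4] [ 0.   0.  -0.1]
x_scene_1739.png
x_scene_1864.png
x_top_1739.png
x_top_1864.png
```

View pics/w8.png

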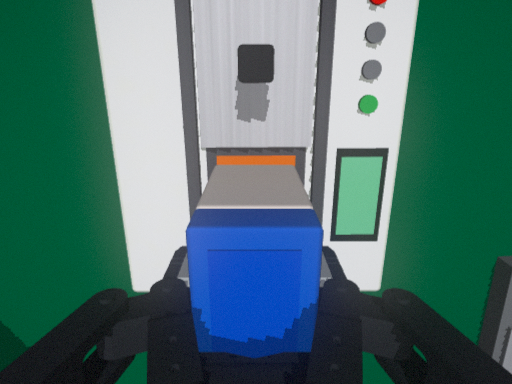

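View pics/w8_scene.png

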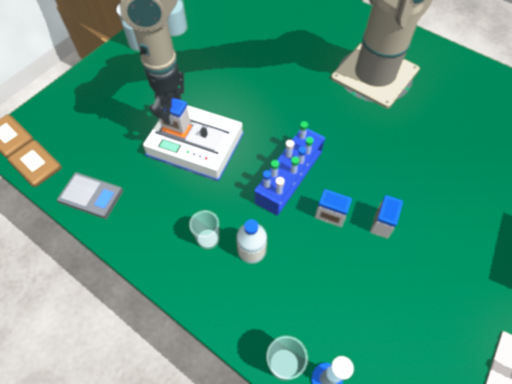

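View pics/w8_top.png

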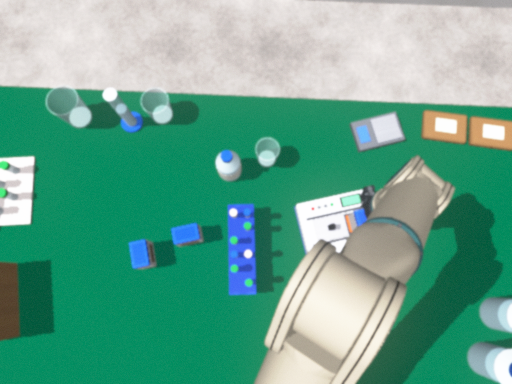

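```bash
python3 -m jog '0 0 0 0 0 0 -1; 0 0 0 0 0 0 -1; 0 0 0 0 0 0 -1; 0 0 0 0 0 0 -1'
python3 -c "
from h import *
from cell import ctrl
plan([(568.7,-317,105.4,105.1)]);print(np.abs(ctrl.read_state()['qd']).max());print(ctrl.finish_job())"
```

```text
clock: 19.25
eef_pos: [568.6, -317.2, 105.3]
tool_rot: [-3.142, -0.0, 1.833]
force: [-0.6, -0.2, -2.2]
width: 42.9
t 19.25 pos [ 568.6 -317.2  105.3] rot [-180.     -0.    105.01] F [-0.6 -0.2 -2.2] w 42.9
row [ 0.1  0.1 -0.1] [-0.  -0.  -0.1]
0.0018979684392054373
the job is handed in; nothing more can be done
None
```

I opened the shutter, carried the sample box to the counter and handed the job in at 19.3 s with the box still held over the window.

- **Shutter:** I pushed the knob until it stalled and the force climbed from 4 to 11 N. The knob was then measured 34.8 mm from the counter's centre (35 is fully open), with the whole window exposed.
- **Box and carry:** I took the farthest of the three blue-lidded boxes, about 630 mm from the base; the other two were at about 530 mm. Its underside was about 50 mm above the tube tops as it crossed. The rack, bottle and beaker look unmoved in the pictures taken afterwards.
- **Final hold:** The underside is about 15 mm above the window (14.6 to 15.4 mm by the two fixed cameras). The long sides are parallel to within about 0.2°, and the arm was still with the grip closed.
- **Disagreements:**
  - The cameras differed by 1–2 mm on how well the box is centred. The scene camera's sideways reading was noisy, and in the last top view the arm hid part of the lid.
  - The lid plane read about 0.9° of tilt, while the front face read about 0.2°. I took the lid reading as depth noise.
  - The finger opening read between 42.9 and 43.6 mm after the grasp (box 44 mm). I saw no sign of slipping.

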